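Lay out a small computer for a bench power test

TASK

Lay out the parts for a bench test of the small computer board: put the finned heat sink squarely on the processor in the middle of the board and the fan flat and square on top of the heat sink, lay the power converter on the bench midway between the board and the power supply, and the brass shunt midway between the board and the multimeter. The converter and the shunt lie flat, centred on the middle of the board's side edge with their long sides parallel to that edge and clear of both neighbours. Let go of everything, and leave the screwdriver, the spray can and the dish where they are.

Things in the scene. Friction and masses are not known exactly. Their poses are not given: they have to be found in the camera images.
- board: green square computer board, 120 x 120 mm, fixed to the bench; its top is 10 mm above the bench. In its middle is the processor, a bare steel square 36 x 36 mm whose flat top is 16 mm above the bench; connectors up to 7 mm tall stand on it near the corners only. Origin: centre of the underside, at bench height, exactly below the processor's centre; z up, x pointing away from the robot (turned by up to 0.15 rad), y to the left.
- supply: power supply of the computer: plain steel box, fixed to the bench, 130 mm (x) x 82 mm (y) x 43 mm high, with a round fan grille on top. It stands to the left or to the right of the board (along the board's y axis, level with it, same yaw), with a free space 115 to 135 mm wide between them. Origin: centre of the underside, at bench height; axes parallel to the board's.
- meter: multimeter lying on its back, fixed to the bench, 130 mm (x) x 82 mm (y) x 48 mm high, with a dial and a screen on top. It lies on the other side of the board from the power supply, level with the board, same yaw, with a free space 115 to 135 mm wide between them. Origin: centre of the underside, at bench height; axes parallel to the board's.
- heatsink: loose aluminium heat sink, a square block 50 x 50 mm, 22 mm high, with straight upright fins on top, about 90 g. Origin: centre of the underside; z up, x along the fins. It lies fins up at the start and goes on the processor fins up, its sides parallel to the board's edges (any quarter turn).
- fan: loose square black cooling fan, 50 x 50 mm, 15 mm high, with a round grey rotor, about 40 g. Origin: centre of the underside; z up, x and y parallel to its sides. It lies flat at the start and goes flat on top of the heat sink the same side up, its sides flush with the heat sink's (any quarter turn).
- converter: loose power converter module: oblong finned aluminium block with black ends, 80 mm (x) x 42 mm (y) x 26 mm high, about 220 g. Origin: centre of the underside; z up, x along its length. Either end may face the robot.
- shunt: loose current shunt: oblong black base 85 mm (x) x 28 mm (y) x 8 mm carrying a brass block 24 mm long and 28 mm wide at each end (to 25 mm high, with a screw head to 27.5 mm) and upright copper strips between them (28 mm wide overall, to 20 mm high), about 200 g. Origin: centre of the underside; z up, x along its length. Either end may face the robot.
- screwdriver: loose screwdriver lying on the bench at the left; a bystander, to be left alone. Origin: under its middle.
- spray: loose spray can, black with a pale label and cap, 52 mm across, 150 mm tall, standing at the right; a bystander, to be left alone. Origin: centre of the underside.
- dish: loose shallow steel dish, 80 mm across, 28 mm high, at the left; a bystander, to be left alone. Origin: centre of the underside.
There are look-alikes about, which are no part of the job. What is shaped like the heatsink but purple or turquoise is not meant.

How it is judged:
By the outcome, as a careful person would: the job done as asked, in the order asked, and still so for the second after the job is handed in, with the robot touching nothing.
It also fails if it takes over 120 s, if anything falls off the work surface, if the arm or the gripper's body presses on something with over 40 N, if the wrist force passes 120 N, or if a joint passes its speed limit or range.

ROBOT

A 7-joint arm with a two-finger parallel gripper is mounted at the origin on the work surface. World frame = base frame: x ahead of the robot, y to its left, z up, the work surface at z = 0. Lengths are in m, angles in rad, forces in N, time in s.
With the tool pointing down it reaches from about 0.425 to 0.925 m from the base axis. Payload 6.8 kg.
Tool frame: the origin (TCP) lies at the very end of the fingers, on their centre line; the grasp point (between the pads) lies r.pinch_z behind it (r.pinch_z is the distance from the TCP to the grasp point, in m); z points along the fingers, y is the line along which they close (so a half turn about z gives the same grasp; the last joint's range is limited). The gripper opens to 85 mm and grips with 20 to 120 N. Pads are 22 mm wide; open, the fingers measure 114 mm over their backs; the gripper's body (76 mm by 85 mm) begins 54 mm behind the grasp point. The pads swing forward as they close: fully open they stand 13 mm farther back than shut.
Start: joints at [-1.243, 0.477, 0.022, 1.555, -0.011, 1.109, -0.083], TCP at [0.285, 0.612, 0.231] pointing down, gripper open.
Joint ranges: [-2.96, 2.96], [-0.34, 2.1], [-1.41, 1.46], [0.24, 2.44], [-1.37, 4.51], [0.17, 1.92], [-2.96, 2.96]. Speed limits (rad/s): [2.39, 2.39, 3.14, 3.14, 3.14, 3.14, 3.14].

INTERFACE

Orientations are given as a rotation vector (axis times angle).
In Python, from plant import r, snapshot, job gives the robot as it stands. The module is installed in compiled form; this text tells all that it offers.
- The arm moves only by the tool jog_arm, never from a script. Its argument "series" is a list of rows, each an object of numbers: "x", "y", "z": the shift along the world's x, y, z in cm; "wx", "wy", "wz": the turn, a rotation vector about the world's x, y, z in rad. A call has exactly 10 rows; each row is the pose to reach, as a shift and turn from the pose commanded when the call began; what a row does not reach only later rows make up. A row lasts 1/8 s, in which the tool goes at most 62.5 mm and 10.7 degrees, less where a joint would pass 70% of its speed; a pose out of reach is approached as far as the arm can. A call with a gripper value outside its range is refused whole. "gripper" is the closure in counts, from 0 (fully open) to 255 (shut), set as the call begins (left out, the last holds). The fingers move at their own pace and stop on an object; "newtons" is the grip in N (left out, the last holds). Time passes only in rows, so rows that repeat a pose let the fingers close, or fill a call up. It gives the time, the measured TCP pose, the force, the opening and the grip force at its end, in the units of the state.
- r.read_state(): the state, without advancing time (a new reading comes with each control period).
- snapshot(name): name is "scene" or "top" or "wrist"; returns a dict with "image" (384x512x3 uint8, red, green, blue), "fx", "fy", "cx", "cy" (pixels), "R" (3x3) and "t" (3): a world point X has camera coordinates R X + t. Camera axes: x right, y down, z forward; pixel columns grow to the right and rows downward; lengths in m; the calibration is good to about 2 mm. A picture is of the moment at which its call begins. There is no depth.
- job.sign_off(): hands the job in; it is judged then, once.
The state is a dict: "t": time; "joints": joint angles; "joint_velocities": joint speeds; "effort": joint torques, N m; "tool_pos": TCP position; "tool_rot": TCP orientation; "contact_force": force on the tool from outside, world axes, zero at the start; "moment": the same for the moment, N m; "opening": finger opening in m; "grasp_force": force on a finger pad.
Only numpy, scipy, OpenCV 4.12 (cv2) and the standard library are available. Lean on these libraries where they do the work, as an engineer would, in place of code of your own. Each camera call takes 0.05 s, during which the arm holds its last target. There are 200 camera calls.

## Working session

There is one attempt and no reset: what is moved stays moved. The work goes in short steps, Python scripts to look and compute and a tool call to move; the robot and the scene stay as the last step left them, time stands still between calls to the robot, and variables do not carry over. Pictures are saved under pics/ and viewed, at most 14 in all, crops included, and the job is handed in when it is done.

Besides the shell and the picture viewer there is one more tool, called after "Emit:" in YAML: its name, and indented under it one key for each argument. jog_arm: Moves the arm, as the interface text tells. Its arguments: {"type":"object","properties":{"series":{"type":"array","items":{"type":"object","properties":{"x":{"type":"number"},"y":{"type":"number"},"z":{"type":"number"},"wx":{"type":"number"},"wy":{"type":"number"},"wz":{"type":"number"}}}},"gripper":{"type":"number"},"newtons":{"type":"number"}},"required":["series"]}

```bash
mkdir -p pics; cat > h.py <<'E'
from plant import r,snapshot,job
import numpy as np,cv2,pickle
def snap(n,f):
    s=snapshot(n); cv2.imwrite(f'pics/{f}.png',cv2.cvtColor(s['image'],cv2.COLOR_RGB2BGR)); pickle.dump(s,open(f'pics/{f}.pkl','wb')); return s
def ld(f): return pickle.load(open(f'pics/{f}.pkl','rb'))
def ray(s,u,v,z):
    R=np.array(s['R']);t=np.array(s['t']);c=-R.T@t
    d=R.T@np.array([(u-s['cx'])/s['fx'],(v-s['cy'])/s['fy'],1]);return c+d*(z-c[2])/d[2]
def proj(s,X):
    p=np.array(s['R'])@np.array(X)+np.array(s['t']);return np.array([s['fx']*p[0]/p[2]+s['cx'],s['fy']*p[1]/p[2]+s['cy']])
E
python3 - <<'E'
from h import *
for n in('top','scene'):
    s=snap(n,n+'0'); R=np.array(s['R']);print(n,-R.T@s['t'],R.round(2).tolist(),s['fx'])
a=[cv2.imread(f'pics/{n}0.png') for n in('top','scene')]
cv2.imwrite('pics/a.png',cv2.resize(a[0],(800,600),interpolation=cv2.INTER_CUBIC))
st=r.read_state();print(st['tool_pos'],st['tool_rot'],r.pinch_z,st['opening'],st['contact_force'])
E
```

```text
top [0.26848558 0.00817035 1.61298265] [[-0.03, -1.0, -0.01], [-0.98, 0.03, -0.21], [0.21, -0.0, -0.98]] 450.14633266081574
scene [ 1.32274735 -0.35539629  1.12133769] [[0.45, 0.89, -0.02], [0.71, -0.37, -0.6], [-0.54, 0.26, -0.8]] 436.0959742686767
[0.28473307 0.61140451 0.23039084] [-6.79092458e-01 -3.06707603e+00  2.64848676e-03] 0.0187 0.0854578512648431 [-0.94213798  0.6144005   0.77856206]
```

View pics/a.png

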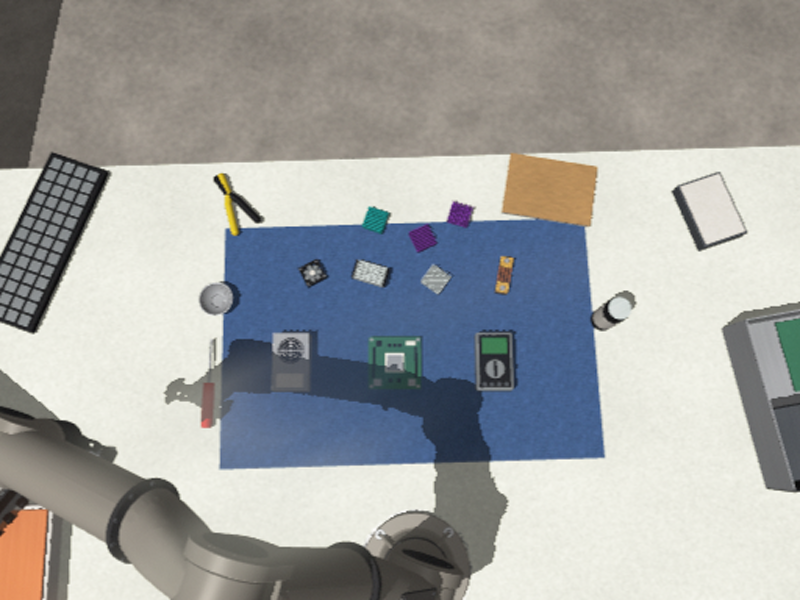

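View pics/scene0.png

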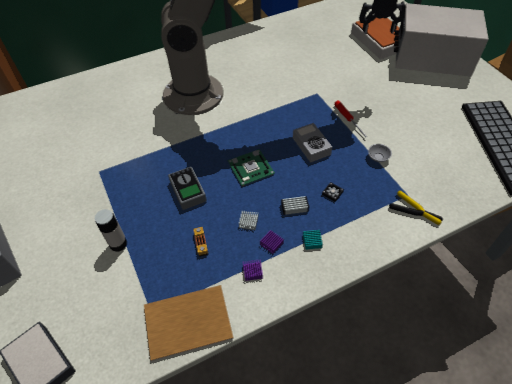

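Top view (800x600 picture): fan (313,272), converter (371,272), plain aluminium heat sink (436,278), shunt (505,274), supply (292,360), board (396,362), meter (495,360). Possible heat sinks are silver (436,278), purple (423,238) and (461,214), and turquoise (376,219). The converter at (371,272) is also finned, but oblong with black ends. I choose the silver square one and will check it in a crop.

```bash
python3 - <<'E'
from h import *
s=ld('top0');im=cv2.imread('pics/top0.png')[130:260,165:355]
cv2.imwrite('pics/b.png',cv2.resize(im,None,fx=4,fy=4,interpolation=cv2.INTER_CUBIC))
k=.64
for n,u,v,z in[('fan',313,272,.015),('conv',371,272,.026),('hs',436,278,.022),('shunt',505,274,.025),('sup',292,360,.043),('board',396,362,.01),('meter',495,360,.048),('spray',622,306,.15),('dish',216,298,.028)]:
    print(n,ray(s,u*k,v*k,z)[:2].round(3))
E
```

```text
fan [0.662 0.217]
conv [0.655 0.081]
hs [ 0.637 -0.07 ]
shunt [ 0.641 -0.23 ]
sup [0.454 0.26 ]
board [0.446 0.028]
meter [ 0.44  -0.193]
spray [ 0.535 -0.454]
dish [0.604 0.439]
```

View pics/b.png

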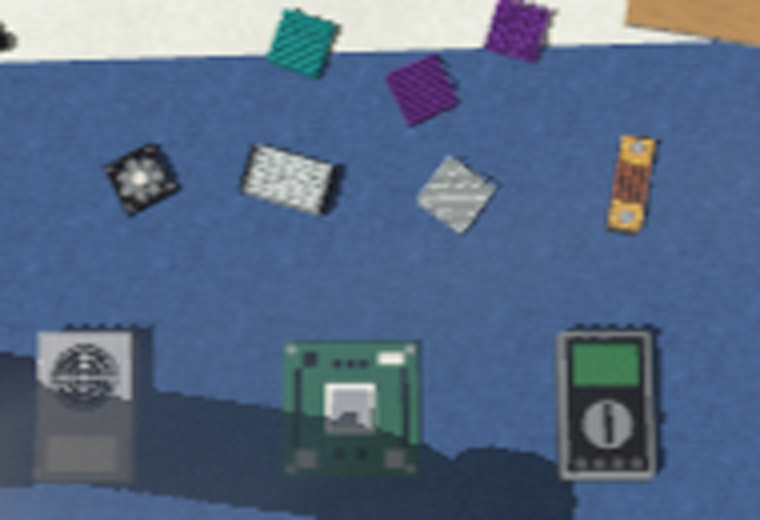

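The crop confirms it: the silver square with diagonal fins (457,195) is the plain heat sink, and the converter (290,180) is oblong. Moving over the scene for a closer wrist look.

Emit:
jog_arm:
  series:
    - {"x": 3,"y": -5,"z": 4}
    - {"x": 6,"y": -10,"z": 8}
    - {"x": 9,"y": -15,"z": 12}
    - {"x": 12,"y": -20,"z": 14}
    - {"x": 15,"y": -25,"z": 16}
    - {"x": 18,"y": -30,"z": 18}
    - {"x": 21,"y": -36,"z": 20}
    - {"x": 24,"y": -42,"z": 20}
    - {"x": 26,"y": -48,"z": 20}
    - {"x": 28,"y": -52,"z": 20}

```text
invalid input at $.series[0]: expected keys x, y, z, wx, wy, wz
```

```bash
python3 - <<'E'
from h import *
s=snap('wrist','w0'); R=np.array(s['R']);print(-R.T@s['t'],R.round(2).tolist(),s['fx'],s['cx'],s['cy'])
st=r.read_state();print(st['t'],st['tool_pos'],st['tool_rot'],st['joints'])
E
```

```text
[0.21734332 0.64283783 0.37330518] [[0.42, 0.91, -0.0], [0.87, -0.4, 0.29], [0.26, -0.12, -0.96]] 298.15311998370566 252.9124122694428 188.31543331501692
0.15 [0.28475532 0.61150266 0.23053977] [-6.79089277e-01 -3.06708623e+00  2.21253333e-03] [-1.24309025  0.47764688  0.02234482  1.55618803 -0.01151779  1.1093122
 -0.08309897]
```

View pics/w0.png

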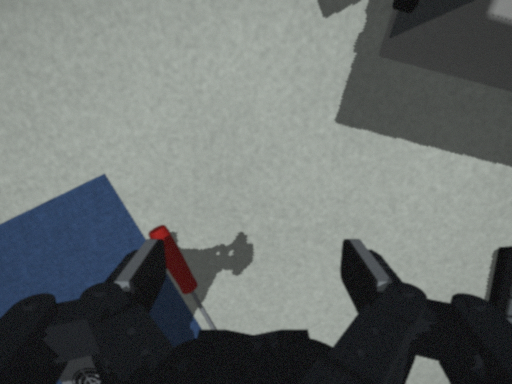

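Emit:
jog_arm:
  series:
    - {"x": 3,"y": -5,"z": 4,"wx": 0,"wy": 0,"wz": 0.1}
    - {"x": 6,"y": -10,"z": 8,"wx": 0,"wy": 0,"wz": 0.2}
    - {"x": 9,"y": -15,"z": 12,"wx": 0,"wy": 0,"wz": 0.3}
    - {"x": 13,"y": -20,"z": 14,"wx": 0,"wy": 0,"wz": 0.4}
    - {"x": 17,"y": -25,"z": 16,"wx": 0,"wy": 0,"wz": 0.44}
    - {"x": 21,"y": -30,"z": 18,"wx": 0,"wy": 0,"wz": 0.44}
    - {"x": 25,"y": -35,"z": 19,"wx": 0,"wy": 0,"wz": 0.44}
    - {"x": 29,"y": -40,"z": 20,"wx": 0,"wy": 0,"wz": 0.44}
    - {"x": 33,"y": -45,"z": 20,"wx": 0,"wy": 0,"wz": 0.44}
    - {"x": 37,"y": -50,"z": 20,"wx": 0,"wy": 0,"wz": 0.44}

```text
t: 1.4
tool_pos: [0.6282, 0.1449, 0.4304]
tool_rot: [-0.007, 3.141, 0.001]
contact_force: [0.5, -0.0, -0.1]
opening: 0.0854
grasp_force: 0.0
```

Emit:
jog_arm:
  series:
    - {"x": 2,"y": -5,"z": 0,"wx": 0,"wy": 0,"wz": 0}
    - {"x": 4,"y": -9,"z": 0,"wx": 0,"wy": 0,"wz": 0}
    - {"x": 4,"y": -9,"z": 0,"wx": 0,"wy": 0,"wz": 0}
    - {"x": 4,"y": -9,"z": 0,"wx": 0,"wy": 0,"wz": 0}
    - {"x": 4,"y": -9,"z": 0,"wx": 0,"wy": 0,"wz": 0}
    - {"x": 4,"y": -9,"z": 0,"wx": 0,"wy": 0,"wz": 0}
    - {"x": 4,"y": -9,"z": 0,"wx": 0,"wy": 0,"wz": 0}
    - {"x": 4,"y": -9,"z": 0,"wx": 0,"wy": 0,"wz": 0}
    - {"x": 4,"y": -9,"z": 0,"wx": 0,"wy": 0,"wz": 0}
    - {"x": 4,"y": -9,"z": 0,"wx": 0,"wy": 0,"wz": 0}

```text
t: 2.65
tool_pos: [0.6673, 0.0564, 0.4301]
tool_rot: [0.006, -3.142, -0.0]
contact_force: [-0.2, -0.8, -0.2]
opening: 0.0853
grasp_force: 0.0
```

```bash
python3 - <<'E'
from h import *
s=snap('wrist','w1'); R=np.array(s['R']);print(-R.T@s['t'],R.round(2).tolist())
im=cv2.imread('pics/w1.png');cv2.imwrite('pics/w1b.png',cv2.resize(im,(800,600),interpolation=cv2.INTER_CUBIC))
st=r.read_state();print(st['t'],st['tool_pos'],st['tool_rot'],st['joints'])
E
```

```text
[0.59303615 0.05661817 0.57296842] [[-0.0, 1.0, 0.0], [0.96, 0.0, 0.29], [0.29, 0.0, -0.96]]
2.7 [0.66731792 0.05641312 0.43010224] [-6.43803582e-03  3.14153537e+00  1.31210032e-05] [-0.35952994  0.37235704  0.26939245  1.29091517 -0.09729307  1.49092731
  1.47487493]
```

View pics/w1b.png

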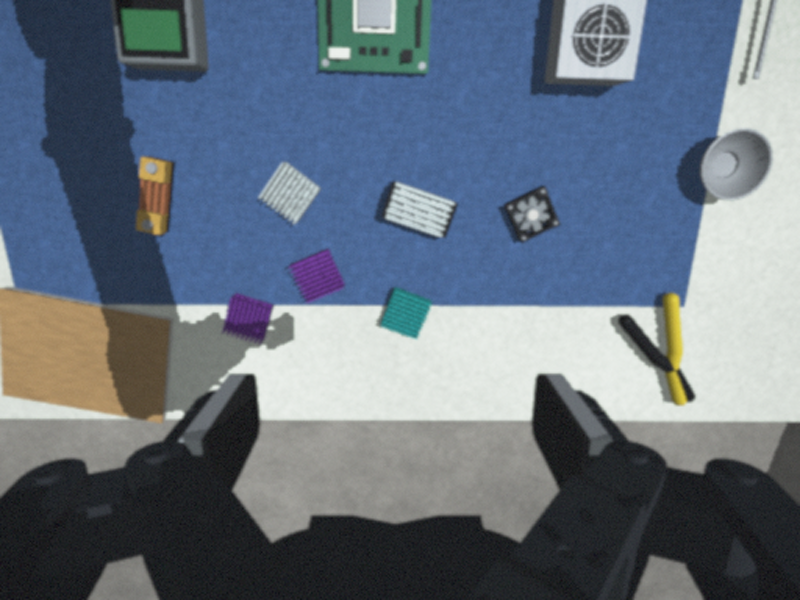

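The wrist picture (800x600) shows the shunt (154,196), heat sink (289,192), converter (419,210), fan (530,213), board top centre (375,12) and supply (595,35) on the +y side. I'll pull back 16 cm so the board is in view too, then fit the poses.

Emit:
jog_arm:
  series:
    - {"x": -5,"y": -3,"z": 0,"wx": 0,"wy": 0,"wz": 0}
    - {"x": -10,"y": -5,"z": 0,"wx": 0,"wy": 0,"wz": 0}
    - {"x": -14,"y": -5,"z": 0,"wx": 0,"wy": 0,"wz": 0}
    - {"x": -17,"y": -5,"z": 0,"wx": 0,"wy": 0,"wz": 0}
    - {"x": -17,"y": -5,"z": 0,"wx": 0,"wy": 0,"wz": 0}
    - {"x": -17,"y": -5,"z": 0,"wx": 0,"wy": 0,"wz": 0}
    - {"x": -17,"y": -5,"z": 0,"wx": 0,"wy": 0,"wz": 0}
    - {"x": -17,"y": -5,"z": 0,"wx": 0,"wy": 0,"wz": 0}
    - {"x": -17,"y": -5,"z": 0,"wx": 0,"wy": 0,"wz": 0}
    - {"x": -17,"y": -5,"z": 0,"wx": 0,"wy": 0,"wz": 0}

```text
t: 3.95
tool_pos: [0.4974, 0.0065, 0.43]
tool_rot: [0.007, -3.141, 0.0]
contact_force: [-0.7, 1.1, 0.0]
opening: 0.0856
grasp_force: 0.0
```

```bash
cat >> h.py <<'E'
from scipy.optimize import minimize
def nonblue(s):
    im=s['image'].astype(float)+1
    q=cv2.GaussianBlur(im,(3,3),0);return ((q[...,2]/q[...,0])<1.45).astype(np.uint8)
def mask_fit(s,size,guess,m=None,z0=0,green=False):
    """guess x,y,yaw ; size lx,ly,h. fits hull of projected box to the component under guess"""
    K=4
    if m is None: m=nonblue(s)
    n,l,st,c=cv2.connectedComponentsWithStats(m)
    g=proj(s,[guess[0],guess[1],z0+size[2]]).astype(int)
    w=l[max(g[1]-6,0):g[1]+7,max(g[0]-6,0):g[0]+7].ravel();w=w[w>0];lab=np.bincount(w).argmax()
    a=(l==lab).astype(np.uint8);a=cv2.morphologyEx(a,cv2.MORPH_CLOSE,np.ones((5,5)))
    y0,x0=max(g[1]-110,0),max(g[0]-110,0);a=a[y0:g[1]+110,x0:g[0]+110]
    A=cv2.resize(a.astype(np.float32),None,fx=K,fy=K,interpolation=cv2.INTER_LINEAR)
    def poly(p):
        c,sn=np.cos(p[2]),np.sin(p[2]);P=[]
        for i in(-.5,.5):
            for j in(-.5,.5):
                for z in(z0,z0+size[2]):
                    X=[p[0]+c*i*size[0]-sn*j*size[1],p[1]+sn*i*size[0]+c*j*size[1],z];P.append((proj(s,X)-[x0,y0]+.5)*K-.5)
        return cv2.convexHull(np.array(P,np.float32))
    def cost(p):
        b=np.zeros(A.shape,np.uint8);cv2.fillConvexPoly(b,np.round(poly(p)*16).astype(np.int32),1,cv2.LINE_8,4)
        return np.abs(b-A).sum()/b.sum()
    best=None
    for dy in(0,.3,-.3,.6,-.6):
        q0=np.array([guess[0],guess[1],guess[2]+dy])
        o=minimize(cost,q0,method='Nelder-Mead',options=dict(initial_simplex=q0+np.array([[0,0,0],[.01,0,0],[0,.01,0],[0,0,.2]]),xatol=1e-4,fatol=1e-5))
        if best is None or o.fun<best.fun: best=o
    return best.x,best.fun
E
cat > m.py <<'E'
from h import *
s=snap('wrist','w2');s1=ld('w1');k=.64
S=dict(hs=(.05,.05,.022),fan=(.05,.05,.015),conv=(.08,.042,.026),shunt=(.085,.028,.025))
for n,u,v,y in[('hs',289,192,.7),('fan',530,213,.4),('conv',419,210,1.3),('shunt',154,196,-.05)]:
    g=ray(s1,u*k,v*k,S[n][2]);
    for q in(s1,s):
        x,f=mask_fit(q,S[n],[g[0],g[1],y]);print(n,x.round(4),round(f,3))
for n,z,g,y in[('board',(.12,.12,.01),(.446,.028),0),('sup',(.13,.082,.043),(.454,.26),0),('met',(.13,.082,.048),(.44,-.193),0)]:
    x,f=mask_fit(s,z,[*g,y]);print(n,x.round(4),round(f,3))
cv2.imwrite('pics/m2.png',np.hstack([cv2.imread('pics/w2.png'),cv2.merge([nonblue(s)*255]*3)])[::,:])
E
python3 m.py; python3 -c "
import cv2;a=cv2.imread('pics/m2.png');cv2.imwrite('pics/m2b.png',cv2.resize(a,(800,300),interpolation=3))"
```

```text
hs [ 0.6352 -0.0683  0.9281] 0.055
hs [ 0.6355 -0.0676  0.9059] 0.061
fan [0.6608 0.2207 0.4827] 0.118
fan [0.6615 0.2208 0.5263] 0.156
conv [0.6541 0.0832 1.2678] 0.099
conv [0.6545 0.0843 1.2542] 0.075
shunt [ 0.6398 -0.2285 -0.2141] 0.069
shunt [ 0.641  -0.2282 -0.1996] 0.076
board [ 0.4444  0.0331 -0.0148] 0.076
sup [ 0.4506  0.266  -0.026 ] 0.025
met [ 0.4381 -0.1869 -0.0296] 0.084
```

View pics/m2b.png

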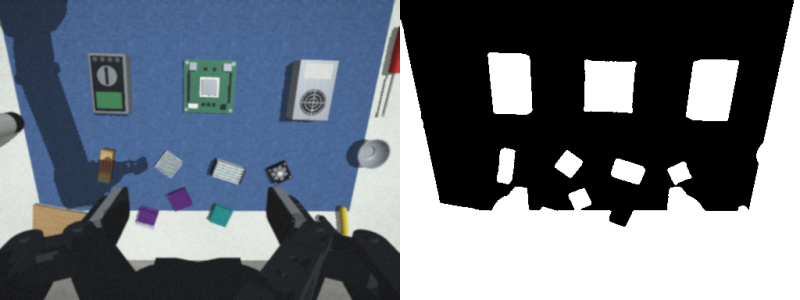

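The mask fits are consistent: board yaw ≈ -0.027, gaps about 132 mm (supply) and 119 mm (meter). Next I hover over the heat sink, rotated to its sides.

Emit:
jog_arm:
  series:
    - {"x": 2,"y": -1,"z": -5,"wx": 0,"wy": 0,"wz": -0.1}
    - {"x": 4,"y": -2,"z": -10,"wx": 0,"wy": 0,"wz": -0.2}
    - {"x": 6,"y": -3,"z": -15,"wx": 0,"wy": 0,"wz": -0.3}
    - {"x": 8,"y": -4,"z": -20,"wx": 0,"wy": 0,"wz": -0.4}
    - {"x": 10,"y": -5,"z": -24,"wx": 0,"wy": 0,"wz": -0.5}
    - {"x": 12,"y": -6,"z": -28,"wx": 0,"wy": 0,"wz": -0.6}
    - {"x": 13.8,"y": -7.5,"z": -31,"wx": 0,"wy": 0,"wz": -0.656}
    - {"x": 13.8,"y": -7.5,"z": -31,"wx": 0,"wy": 0,"wz": -0.656}
    - {"x": 13.8,"y": -7.5,"z": -31,"wx": 0,"wy": 0,"wz": -0.656}
    - {"x": 13.8,"y": -7.5,"z": -31,"wx": 0,"wy": 0,"wz": -0.656}
  gripper: 60
  newtons: 30

```text
t: 5.25
tool_pos: [0.6358, -0.0678, 0.1217]
tool_rot: [1.003, 2.975, 0.002]
contact_force: [-0.4, -0.4, 0.8]
opening: 0.0657
grasp_force: 0.0
```

```bash
cat >> h.py <<'E'
def tool():
    from scipy.spatial.transform import Rotation as Ro
    st=r.read_state();M=Ro.from_rotvec(st['tool_rot']).as_matrix();a=np.arctan2(M[1,1],M[0,1])-np.pi/2
    print('t',round(st['t'],2),'tcp',np.round(st['tool_pos'],4),'phi',round((a+np.pi)%(2*np.pi)-np.pi,4),'tilt',M[:2,2].round(4),'open',round(st['opening'],4),'grip',round(st['grasp_force'],1),'F',np.round(st['contact_force'],1),'j7',round(st['joints'][6],2));return st,a
def near(a,b,per): return b+(a-b+per/2)%per-per/2
E
python3 - <<'E'
from h import *
s=snap('wrist','w3');st,a=tool()
x,f=mask_fit(s,(.05,.05,.022),[.6355,-.068,.915]);print(x.round(4),f)
print('need cm',((x[:2]-st['tool_pos'][:2])*100).round(2),'turn',near(x[2],a,np.pi/2)-a)
E
```

```text
t 5.3 tcp [ 0.6358 -0.0678  0.1217] phi -0.6506 tilt [0.0023 0.0007] open 0.0653 grip 0.0 F [0.8 0.2 0.5] j7 1.13
[ 0.6358 -0.0681  0.9153] 0.038774986190706344
need cm [ 0.   -0.03] turn -0.004880554573224227
```

View pics/w3.png

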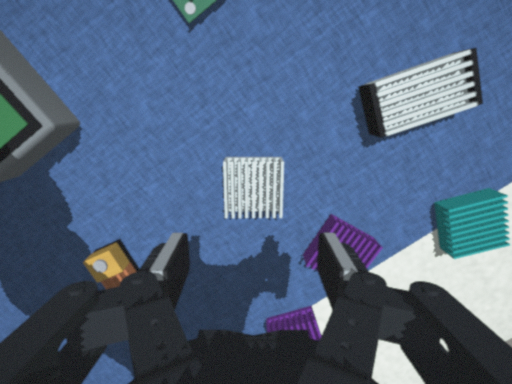

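The heat sink sits centred between the fingers at (253,187) with its sides parallel to the pads. Descend, grip and lift.

Emit:
jog_arm:
  series:
    - {"x": 0,"y": 0,"z": -4,"wx": 0,"wy": 0,"wz": 0}
    - {"x": 0,"y": 0,"z": -7,"wx": 0,"wy": 0,"wz": 0}
    - {"x": 0,"y": 0,"z": -9.5,"wx": 0,"wy": 0,"wz": 0}
    - {"x": 0,"y": 0,"z": -11,"wx": 0,"wy": 0,"wz": 0}
    - {"x": 0,"y": 0,"z": -11.7,"wx": 0,"wy": 0,"wz": 0}
    - {"x": 0,"y": 0,"z": -11.7,"wx": 0,"wy": 0,"wz": 0}
    - {"x": 0,"y": 0,"z": -11.7,"wx": 0,"wy": 0,"wz": 0}
    - {"x": 0,"y": 0,"z": -11.7,"wx": 0,"wy": 0,"wz": 0}
    - {"x": 0,"y": 0,"z": -11.7,"wx": 0,"wy": 0,"wz": 0}
    - {"x": 0,"y": 0,"z": -11.7,"wx": 0,"wy": 0,"wz": 0}

```text
t: 6.55
tool_pos: [0.6354, -0.0685, 0.0032]
tool_rot: [1.006, 2.976, 0.0]
contact_force: [-0.5, 0.7, 0.3]
opening: 0.0656
grasp_force: 0.0
```

Emit:
jog_arm:
  series:
    - {"x": 0,"y": 0,"z": 0,"wx": 0,"wy": 0,"wz": 0}
    - {"x": 0,"y": 0,"z": 0,"wx": 0,"wy": 0,"wz": 0}
    - {"x": 0,"y": 0,"z": 0,"wx": 0,"wy": 0,"wz": 0}
    - {"x": 0,"y": 0,"z": 0,"wx": 0,"wy": 0,"wz": 0}
    - {"x": 0,"y": 0,"z": 0,"wx": 0,"wy": 0,"wz": 0}
    - {"x": 0,"y": 0,"z": 0,"wx": 0,"wy": 0,"wz": 0}
    - {"x": 0,"y": 0,"z": 0,"wx": 0,"wy": 0,"wz": 0}
    - {"x": 0,"y": 0,"z": 0,"wx": 0,"wy": 0,"wz": 0}
    - {"x": 0,"y": 0,"z": 0,"wx": 0,"wy": 0,"wz": 0}
    - {"x": 0,"y": 0,"z": 0,"wx": 0,"wy": 0,"wz": 0}
  gripper: 255

```text
t: 7.8
tool_pos: [0.6355, -0.0685, 0.0033]
tool_rot: [1.006, 2.976, 0.0]
contact_force: [0.5, 0.9, 4.6]
opening: 0.0496
grasp_force: 32.5
```

Heat sink gripped (49.6 mm, 32 N). Lift and pause short of the board for a close look at the processor.

Emit:
jog_arm:
  series:
    - {"x": 0,"y": 0,"z": 3,"wx": 0,"wy": 0,"wz": 0}
    - {"x": 0,"y": 0,"z": 7,"wx": 0,"wy": 0,"wz": 0}
    - {"x": -2,"y": 2,"z": 11,"wx": 0,"wy": 0,"wz": 0.15}
    - {"x": -4,"y": 5,"z": 14,"wx": 0,"wy": 0,"wz": 0.3}
    - {"x": -6,"y": 7.5,"z": 14.7,"wx": 0,"wy": 0,"wz": 0.45}
    - {"x": -8,"y": 9,"z": 14.7,"wx": 0,"wy": 0,"wz": 0.58}
    - {"x": -8.5,"y": 10.2,"z": 14.7,"wx": 0,"wy": 0,"wz": 0.629}
    - {"x": -8.5,"y": 10.2,"z": 14.7,"wx": 0,"wy": 0,"wz": 0.629}
    - {"x": -8.5,"y": 10.2,"z": 14.7,"wx": 0,"wy": 0,"wz": 0.629}
    - {"x": -8.5,"y": 10.2,"z": 14.7,"wx": 0,"wy": 0,"wz": 0.629}

```text
t: 9.05
tool_pos: [0.5508, 0.0326, 0.1498]
tool_rot: [-0.039, -3.141, 0.001]
contact_force: [0.0, 0.6, -0.5]
opening: 0.0493
grasp_force: 31.8
```

```bash
python3 - <<'E'
from h import *
s=snap('wrist','w4');st,a=tool()
x,f=mask_fit(s,(.12,.12,.01),[.4444,.0331,-.027]);print('board',x.round(4),f)
im=s['image'].astype(int);hsv=cv2.cvtColor(s['image'],cv2.COLOR_RGB2HSV)
m=((hsv[...,1]<70)&(hsv[...,2]>90)).astype(np.uint8)
g=proj(s,[.4444,.0331,.016]);print('proc px',g)
try:
    x,f=mask_fit(s,(.036,.036,.006),[.4444,.0331,-.027],m,z0=.010);print('proc',x.round(4),f)
except Exception as e: print(e)
E
```

```text
t 9.1 tcp [0.5507 0.0327 0.1499] phi -0.0247 tilt [-0.0001 -0.0005] open 0.049 grip 31.8 F [-0.2 -0.1 -0.8] j7 1.46
board [ 0.4426  0.0333 -0.0255] 0.02277653034801517
proc px [249.9868918   60.22039361]
proc [ 0.4401  0.0326 -0.0254] 0.5369284137496058
```

View pics/w4.png

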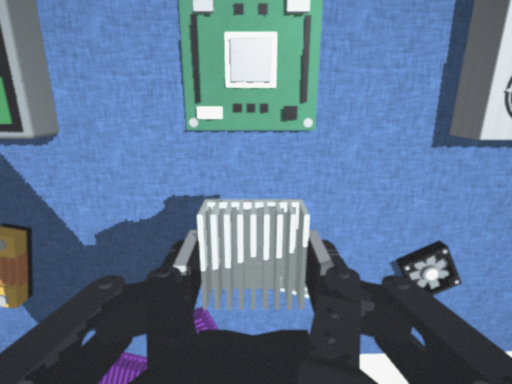

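The held heat sink sits square in the pads. The processor's grey square is at about (251,60), inside a white frame (225–277, 31–88). I'll locate it sub-pixel.

```bash
python3 - <<'E'
from h import *
s=ld('w4');c=s['image'][20:100,212:290]
g=cv2.cvtColor(c,cv2.COLOR_RGB2GRAY);hsv=cv2.cvtColor(c,cv2.COLOR_RGB2HSV)
m=(hsv[...,1]<90).astype(np.uint8);n,l,st,ce=cv2.connectedComponentsWithStats(m);lab=l[40,38]
P=cv2.minAreaRect(np.argwhere(l==lab)[:,::-1].astype(np.float32));print('frame',P)
w=(g>215).astype(np.uint8)
cs,h=cv2.findContours(w,cv2.RETR_CCOMP,cv2.CHAIN_APPROX_NONE)
for k,cc in enumerate(cs):
    if cv2.contourArea(cc)>600: print(h[0][k][3],cv2.minAreaRect(cc),cv2.contourArea(cc))
print(g[40,8:70:1].tolist());print(g[8:72,39].tolist())
for u,v in[(P[0][0]+212,P[0][1]+20)]: print(ray(s,u,v,.016),ray(s,u,v,.010))
E
```

```text
frame ((38.0, 39.5), (57.0, 54.0), 90.0)
-1 ((38.5, 39.5), (55.0, 51.0), 90.0) 2775.0
[140, 141, 140, 140, 184, 241, 247, 247, 241, 189, 187, 221, 230, 232, 232, 232, 233, 233, 233, 234, 235, 235, 234, 236, 236, 235, 236, 236, 237, 237, 236, 237, 237, 237, 238, 237, 237, 237, 238, 238, 238, 239, 238, 238, 239, 240, 239, 239, 239, 238, 237, 244, 247, 247, 247, 247, 232, 173, 152, 148, 150, 149]
[146, 146, 153, 198, 242, 247, 247, 247, 247, 240, 234, 237, 239, 238, 238, 237, 238, 238, 239, 239, 238, 238, 237, 237, 237, 238, 239, 237, 238, 238, 237, 237, 237, 238, 238, 237, 236, 236, 237, 236, 236, 238, 237, 236, 234, 235, 236, 235, 234, 235, 236, 235, 226, 191, 171, 232, 247, 247, 247, 222, 139, 129, 139, 143]
[0.4438288  0.03312744 0.016     ] [0.44311899 0.03308848 0.01      ]
```

Emit:
jog_arm:
  series:
    - {"x": -4,"y": 0,"z": 0,"wx": 0,"wy": 0,"wz": 0}
    - {"x": -8,"y": 0,"z": -2,"wx": 0,"wy": 0,"wz": 0}
    - {"x": -10.2,"y": 0,"z": -5,"wx": 0,"wy": 0,"wz": 0}
    - {"x": -10.7,"y": 0,"z": -8,"wx": 0,"wy": 0,"wz": 0}
    - {"x": -10.7,"y": 0,"z": -10,"wx": 0,"wy": 0,"wz": 0}
    - {"x": -10.7,"y": 0,"z": -11.5,"wx": 0,"wy": 0,"wz": 0}
    - {"x": -10.7,"y": 0,"z": -12.4,"wx": 0,"wy": 0,"wz": 0}
    - {"x": -10.7,"y": 0,"z": -12.8,"wx": 0,"wy": 0,"wz": 0}
    - {"x": -10.7,"y": 0,"z": -13,"wx": 0,"wy": 0,"wz": 0}
    - {"x": -10.7,"y": 0,"z": -13,"wx": 0,"wy": 0,"wz": 0}

```text
t: 10.35
tool_pos: [0.4436, 0.0335, 0.0203]
tool_rot: [0.036, 3.141, 0.0]
contact_force: [-0.2, -1.2, -0.9]
opening: 0.0492
grasp_force: 31.8
```

Emit:
jog_arm:
  series:
    - {"x": 0.03,"y": 0,"z": -0.03,"wx": 0,"wy": 0,"wz": 0}
    - {"x": 0.03,"y": 0,"z": -0.06,"wx": 0,"wy": 0,"wz": 0}
    - {"x": 0.03,"y": 0,"z": -0.06,"wx": 0,"wy": 0,"wz": 0}
    - {"x": 0.03,"y": 0,"z": -0.06,"wx": 0,"wy": 0,"wz": 0}
    - {"x": 0.03,"y": 0,"z": -0.06,"wx": 0,"wy": 0,"wz": 0}
    - {"x": 0.03,"y": 0,"z": -0.06,"wx": 0,"wy": 0,"wz": 0}
    - {"x": 0.03,"y": 0,"z": -0.06,"wx": 0,"wy": 0,"wz": 0}
    - {"x": 0.03,"y": 0,"z": -0.06,"wx": 0,"wy": 0,"wz": 0}
    - {"x": 0.03,"y": 0,"z": -0.06,"wx": 0,"wy": 0,"wz": 0}
    - {"x": 0.03,"y": 0,"z": -0.06,"wx": 0,"wy": 0,"wz": 0}

```text
t: 11.6
tool_pos: [0.4436, 0.0335, 0.0195]
tool_rot: [-0.036, -3.141, -0.0]
contact_force: [0.3, 0.3, -1.1]
opening: 0.0491
grasp_force: 31.8
```

Emit:
jog_arm:
  series:
    - {"x": 0,"y": 0,"z": 0,"wx": 0,"wy": 0,"wz": 0}
    - {"x": 0,"y": 0,"z": 0,"wx": 0,"wy": 0,"wz": 0}
    - {"x": 0,"y": 0,"z": 0,"wx": 0,"wy": 0,"wz": 0}
    - {"x": 0,"y": 0,"z": 0,"wx": 0,"wy": 0,"wz": 0}
    - {"x": 0,"y": 0,"z": 1,"wx": 0,"wy": 0,"wz": 0}
    - {"x": 0,"y": 0,"z": 4,"wx": 0,"wy": 0,"wz": 0}
    - {"x": 0,"y": 0,"z": 8,"wx": 0,"wy": 0,"wz": 0}
    - {"x": 0,"y": 0,"z": 12,"wx": 0,"wy": 0,"wz": 0}
    - {"x": 0,"y": 0,"z": 12,"wx": 0,"wy": 0,"wz": 0}
    - {"x": 0,"y": 0,"z": 12,"wx": 0,"wy": 0,"wz": 0}
  gripper: 60

```text
t: 12.85
tool_pos: [0.4432, 0.0335, 0.1395]
tool_rot: [0.036, 3.141, 0.0]
contact_force: [-0.6, 0.6, -0.9]
opening: 0.0651
grasp_force: 0.0
```

```bash
python3 - <<'E'
from h import *
s=snap('wrist','w5');st,a=tool()
hsv=cv2.cvtColor(s['image'],cv2.COLOR_RGB2HSV)
m=(hsv[...,1]<70).astype(np.uint8)
x,f=mask_fit(s,(.05,.05,.022),[.444,.0331,-.027],m,z0=.016);print('hs',x.round(4),f)
x,f=mask_fit(s,(.12,.12,.01),[.444,.0331,-.027]);print('board',x.round(4),f)
E
```

```text
t 12.9 tcp [0.4429 0.0334 0.1389] phi -0.0227 tilt [-0.0012 -0.0002] open 0.0655 grip 0.0 F [-0.4  0.2 -0.1] j7 1.4
hs [ 0.4439  0.0335 -0.0239] 0.2120903879453588
board [ 0.4455  0.0333 -0.0319] 0.047471054311187345
```

View pics/w5.png

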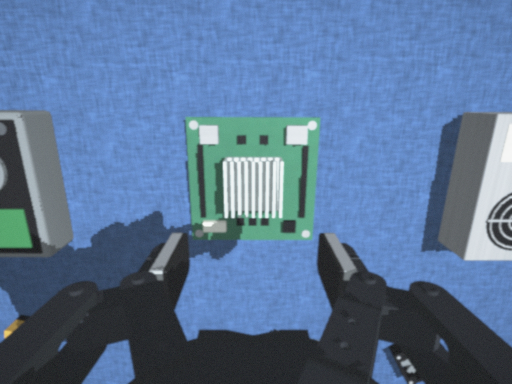

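The heat sink stands on the processor, square to the board, centred at (253,187). Now the fan.

Emit:
jog_arm:
  series:
    - {"x": 4,"y": 3.5,"z": 0,"wx": 0,"wy": 0,"wz": 0.1}
    - {"x": 8,"y": 7,"z": 0,"wx": 0,"wy": 0,"wz": 0.2}
    - {"x": 12,"y": 10,"z": 0,"wx": 0,"wy": 0,"wz": 0.3}
    - {"x": 16,"y": 13.5,"z": 0,"wx": 0,"wy": 0,"wz": 0.4}
    - {"x": 19,"y": 16.5,"z": -1,"wx": 0,"wy": 0,"wz": 0.5}
    - {"x": 21.8,"y": 18.7,"z": -2,"wx": 0,"wy": 0,"wz": 0.527}
    - {"x": 21.8,"y": 18.7,"z": -2,"wx": 0,"wy": 0,"wz": 0.527}
    - {"x": 21.8,"y": 18.7,"z": -2,"wx": 0,"wy": 0,"wz": 0.527}
    - {"x": 21.8,"y": 18.7,"z": -2,"wx": 0,"wy": 0,"wz": 0.527}
    - {"x": 21.8,"y": 18.7,"z": -2,"wx": 0,"wy": 0,"wz": 0.527}

```text
t: 14.15
tool_pos: [0.6614, 0.2198, 0.12]
tool_rot: [-0.782, 3.042, -0.0]
contact_force: [0.2, 0.9, -0.3]
opening: 0.0654
grasp_force: 0.0
```

```bash
python3 - <<'E'
from h import *
s5=ld('w5');c=[ray(s5,u,v,.01)[:2] for u,v in((186,117),(319.5,117),(314,241),(189.5,241))];print('board corners mean',np.mean(c,0).round(4))
s=snap('wrist','w6');st,a=tool()
x,f=mask_fit(s,(.05,.05,.015),[.661,.2207,.5]);print('nb',x.round(4),f)
hsv=cv2.cvtColor(s['image'],cv2.COLOR_RGB2HSV).astype(float)
q=cv2.GaussianBlur(s['image'],(3,3),0).astype(float)
m=((q[...,2]-q[...,0])<35).astype(np.uint8)
x2,f2=mask_fit(s,(.05,.05,.015),[.661,.2207,.5],m);print('diff',x2.round(4),f2)
if f2<f:x=x2
print('need cm',((x[:2]-st['tool_pos'][:2])*100).round(2),'turn',near(x[2],a,np.pi/2)-a)
E
```

```text
board corners mean [0.4449 0.0333]
t 14.2 tcp [0.6614 0.22   0.12  ] phi 0.5036 tilt [0.0004 0.0001] open 0.0648 grip 0.0 F [0.1 0.3 0.7] j7 1.7
nb [0.6605 0.2204 0.4746] 0.06834861437596415
diff [0.6603 0.2196 0.4745] 0.04735121875456805
need cm [-0.11 -0.04] turn -0.029154381694403764
```

View pics/w6.png

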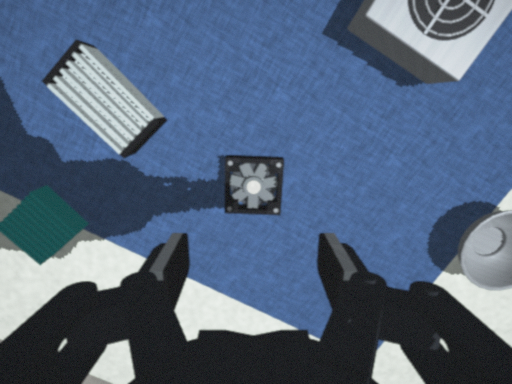

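The fan is at (253,185), turned slightly. I correct 1 mm and 0.03 rad while descending.

Emit:
jog_arm:
  series:
    - {"x": -0.1,"y": 0,"z": -4,"wx": 0,"wy": 0,"wz": -0.03}
    - {"x": -0.1,"y": 0,"z": -7,"wx": 0,"wy": 0,"wz": -0.03}
    - {"x": -0.1,"y": 0,"z": -9.5,"wx": 0,"wy": 0,"wz": -0.03}
    - {"x": -0.1,"y": 0,"z": -11,"wx": 0,"wy": 0,"wz": -0.03}
    - {"x": -0.1,"y": 0,"z": -11.9,"wx": 0,"wy": 0,"wz": -0.03}
    - {"x": -0.1,"y": 0,"z": -11.9,"wx": 0,"wy": 0,"wz": -0.03}
    - {"x": -0.1,"y": 0,"z": -11.9,"wx": 0,"wy": 0,"wz": -0.03}
    - {"x": -0.1,"y": 0,"z": -11.9,"wx": 0,"wy": 0,"wz": -0.03}
    - {"x": -0.1,"y": 0,"z": -11.9,"wx": 0,"wy": 0,"wz": -0.03}
    - {"x": -0.1,"y": 0,"z": -11.9,"wx": 0,"wy": 0,"wz": -0.03}

```text
t: 15.45
tool_pos: [0.6607, 0.2205, 0.0007]
tool_rot: [-0.738, 3.053, 0.0]
contact_force: [0.0, 0.5, -0.4]
opening: 0.0656
grasp_force: 0.0
```

Emit:
jog_arm:
  series:
    - {"x": 0,"y": 0,"z": 0,"wx": 0,"wy": 0,"wz": 0}
    - {"x": 0,"y": 0,"z": 0,"wx": 0,"wy": 0,"wz": 0}
    - {"x": 0,"y": 0,"z": 0,"wx": 0,"wy": 0,"wz": 0}
    - {"x": 0,"y": 0,"z": 0,"wx": 0,"wy": 0,"wz": 0}
    - {"x": 0,"y": 0,"z": 0,"wx": 0,"wy": 0,"wz": 0}
    - {"x": 0,"y": 0,"z": 0,"wx": 0,"wy": 0,"wz": 0}
    - {"x": 0,"y": 0,"z": 0,"wx": 0,"wy": 0,"wz": 0}
    - {"x": 0,"y": 0,"z": 0,"wx": 0,"wy": 0,"wz": 0}
    - {"x": 0,"y": 0,"z": 0,"wx": 0,"wy": 0,"wz": 0}
    - {"x": 0,"y": 0,"z": 0,"wx": 0,"wy": 0,"wz": 0}
  gripper: 255

```text
t: 16.7
tool_pos: [0.6608, 0.2205, 0.0007]
tool_rot: [-0.738, 3.053, 0.0]
contact_force: [-0.6, -0.0, 5.4]
opening: 0.0494
grasp_force: 32.3
```

Emit:
jog_arm:
  series:
    - {"x": 0,"y": 0,"z": 3,"wx": 0,"wy": 0,"wz": 0}
    - {"x": 0,"y": 0,"z": 7,"wx": 0,"wy": 0,"wz": 0}
    - {"x": -3,"y": -2.5,"z": 11,"wx": 0,"wy": 0,"wz": -0.1}
    - {"x": -7,"y": -6,"z": 13,"wx": 0,"wy": 0,"wz": -0.2}
    - {"x": -11,"y": -9.5,"z": 13,"wx": 0,"wy": 0,"wz": -0.3}
    - {"x": -15,"y": -13,"z": 13,"wx": 0,"wy": 0,"wz": -0.4}
    - {"x": -18.5,"y": -16,"z": 12.5,"wx": 0,"wy": 0,"wz": -0.497}
    - {"x": -21.7,"y": -18.7,"z": 12,"wx": 0,"wy": 0,"wz": -0.497}
    - {"x": -21.7,"y": -18.7,"z": 12,"wx": 0,"wy": 0,"wz": -0.497}
    - {"x": -21.7,"y": -18.7,"z": 12,"wx": 0,"wy": 0,"wz": -0.497}

```text
t: 17.95
tool_pos: [0.444, 0.0339, 0.1205]
tool_rot: [0.036, 3.141, 0.0]
contact_force: [0.2, 1.3, -1.1]
opening: 0.0493
grasp_force: 31.7
```

```bash
python3 - <<'E'
from h import *
tool()
E
```

```text
t 17.95 tcp [0.444  0.0339 0.1205] phi -0.0226 tilt [0.0004 0.0003] open 0.0493 grip 31.7 F [ 0.2  1.3 -1.1] j7 1.42
```

Emit:
jog_arm:
  series:
    - {"x": 0.02,"y": -0.03,"z": -3,"wx": 0,"wy": 0,"wz": 0}
    - {"x": 0.02,"y": -0.03,"z": -5.5,"wx": 0,"wy": 0,"wz": 0}
    - {"x": 0.02,"y": -0.03,"z": -7,"wx": 0,"wy": 0,"wz": 0}
    - {"x": 0.02,"y": -0.03,"z": -7.7,"wx": 0,"wy": 0,"wz": 0}
    - {"x": 0.02,"y": -0.03,"z": -7.9,"wx": 0,"wy": 0,"wz": 0}
    - {"x": 0.02,"y": -0.03,"z": -8,"wx": 0,"wy": 0,"wz": 0}
    - {"x": 0.02,"y": -0.03,"z": -8.1,"wx": 0,"wy": 0,"wz": 0}
    - {"x": 0.02,"y": -0.03,"z": -8.1,"wx": 0,"wy": 0,"wz": 0}
    - {"x": 0.02,"y": -0.03,"z": -8.1,"wx": 0,"wy": 0,"wz": 0}
    - {"x": 0.02,"y": -0.03,"z": -8.1,"wx": 0,"wy": 0,"wz": 0}

```text
t: 19.2
tool_pos: [0.4438, 0.0332, 0.0396]
tool_rot: [0.036, 3.141, 0.0]
contact_force: [0.0, 0.7, -0.7]
opening: 0.0494
grasp_force: 31.7
```

Emit:
jog_arm:
  series:
    - {"x": 0.03,"y": 0.02,"z": -0.03,"wx": 0,"wy": 0,"wz": 0}
    - {"x": 0.03,"y": 0.02,"z": -0.06,"wx": 0,"wy": 0,"wz": 0}
    - {"x": 0.03,"y": 0.02,"z": -0.06,"wx": 0,"wy": 0,"wz": 0}
    - {"x": 0.03,"y": 0.02,"z": -0.06,"wx": 0,"wy": 0,"wz": 0}
    - {"x": 0.03,"y": 0.02,"z": -0.06,"wx": 0,"wy": 0,"wz": 0}
    - {"x": 0.03,"y": 0.02,"z": -0.06,"wx": 0,"wy": 0,"wz": 0}
    - {"x": 0.03,"y": 0.02,"z": -0.06,"wx": 0,"wy": 0,"wz": 0}
    - {"x": 0.03,"y": 0.02,"z": -0.06,"wx": 0,"wy": 0,"wz": 0}
    - {"x": 0.03,"y": 0.02,"z": -0.06,"wx": 0,"wy": 0,"wz": 0}
    - {"x": 0.03,"y": 0.02,"z": -0.06,"wx": 0,"wy": 0,"wz": 0}

```text
t: 20.45
tool_pos: [0.4441, 0.0334, 0.0389]
tool_rot: [-0.036, -3.141, -0.0]
contact_force: [0.6, -0.9, -0.5]
opening: 0.0488
grasp_force: 31.7
```

Emit:
jog_arm:
  series:
    - {"x": 0,"y": 0,"z": 0,"wx": 0,"wy": 0,"wz": 0}
    - {"x": 0,"y": 0,"z": 0,"wx": 0,"wy": 0,"wz": 0}
    - {"x": 0,"y": 0,"z": 0,"wx": 0,"wy": 0,"wz": 0}
    - {"x": 0,"y": 0,"z": 0,"wx": 0,"wy": 0,"wz": 0}
    - {"x": 0,"y": 0,"z": 1,"wx": 0,"wy": 0,"wz": 0}
    - {"x": 0,"y": 0,"z": 4,"wx": 0,"wy": 0,"wz": 0}
    - {"x": 0,"y": 0,"z": 8,"wx": 0,"wy": 0,"wz": 0}
    - {"x": 0,"y": 0,"z": 12,"wx": 0,"wy": 0,"wz": 0}
    - {"x": 0,"y": 0,"z": 12,"wx": 0,"wy": 0,"wz": 0}
    - {"x": 0,"y": 0,"z": 12,"wx": 0,"wy": 0,"wz": 0}
  gripper: 60

```text
t: 21.7
tool_pos: [0.4437, 0.0334, 0.1588]
tool_rot: [-0.036, -3.141, -0.0]
contact_force: [-0.1, -0.2, -0.0]
opening: 0.0652
grasp_force: 0.0
```

```bash
python3 - <<'E'
from h import *
s=snap('wrist','w7');st,a=tool()
im=cv2.imread('pics/w7.png')[80:270,150:360];cv2.imwrite('pics/w7b.png',cv2.resize(im,None,fx=3,fy=3,interpolation=3))
x,f=mask_fit(s,(.12,.12,.01),[.444,.0331,-.027]);print('board',x.round(4),f)
for z in(.043,.048): pass
for n,sz,g in(('sup',(.13,.082,.043),(.4506,.266)),('met',(.13,.082,.048),(.4381,-.1869))): print(n,mask_fit(s,sz,[*g,-.027]))
E
```

```text
t 21.75 tcp [0.4433 0.0333 0.1583] phi -0.0227 tilt [-0.0014 -0.0003] open 0.0653 grip 0.0 F [-0.4  0.2 -0.1] j7 1.4
board [ 0.4455  0.033  -0.0234] 0.04601587602440521
sup (array([ 0.45010265,  0.26681061, -0.02620198]), np.float64(0.015940203904188578))
met (array([ 0.4373988 , -0.19356879, -0.02454815]), np.float64(0.03773114076122258))
```

View pics/w7b.png

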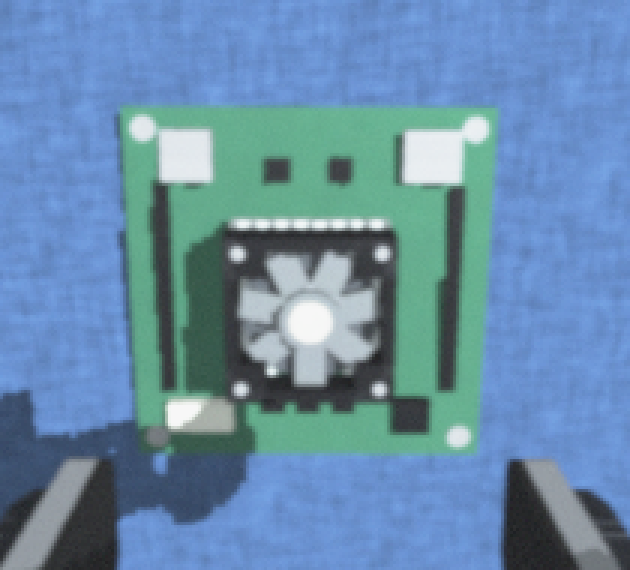

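The fan sits flat and square on the heat sink (fan centre (310,315) in the crop). Its visible fin edges at the top come only from perspective. Next I move to the converter, and settle the meter's inner edge from existing pictures.

Emit:
jog_arm:
  series:
    - {"x": 3,"y": 1,"z": 0,"wx": 0,"wy": 0,"wz": 0.15}
    - {"x": 7,"y": 1.5,"z": 0,"wx": 0,"wy": 0,"wz": 0.3}
    - {"x": 11,"y": 2.5,"z": -1,"wx": 0,"wy": 0,"wz": 0.45}
    - {"x": 15,"y": 3.5,"z": -2,"wx": 0,"wy": 0,"wz": 0.6}
    - {"x": 18,"y": 4.5,"z": -3,"wx": 0,"wy": 0,"wz": 0.75}
    - {"x": 21,"y": 5,"z": -3.5,"wx": 0,"wy": 0,"wz": 0.9}
    - {"x": 21,"y": 5,"z": -3.5,"wx": 0,"wy": 0,"wz": 1.05}
    - {"x": 21,"y": 5,"z": -3.5,"wx": 0,"wy": 0,"wz": 1.2}
    - {"x": 21,"y": 5,"z": -3.5,"wx": 0,"wy": 0,"wz": 1.29}
    - {"x": 21,"y": 5,"z": -3.5,"wx": 0,"wy": 0,"wz": 1.29}

```text
t: 23.0
tool_pos: [0.6531, 0.0831, 0.1221]
tool_rot: [1.857, -2.531, -0.003]
contact_force: [-0.3, -0.2, 0.3]
opening: 0.0655
grasp_force: 0.0
```

```bash
python3 - <<'E'
from h import *
for n in('w5','w7'):
    s=ld(n);m=nonblue(s)
    for row in(150,180,200):
        L=m[row];a=np.flatnonzero(np.diff(L.astype(int)));
        e=[u+.5 for u in a];print(n,row,[(u,ray(s,u,row,0.)[:2].round(4).tolist()) for u in e])
s=snap('wrist','w8');st,a=tool()
x,f=mask_fit(s,(.08,.042,.026),[.6543,.0838,1.26]);print('nb',x.round(4),f)
q=cv2.GaussianBlur(s['image'],(3,3),0).astype(float)
m=((q[...,2]-q[...,0])<35).astype(np.uint8)
x2,f2=mask_fit(s,(.08,.042,.026),[.6543,.0838,1.26],m);print('diff',x2.round(4),f2)
if f2<f:x=x2
print('need cm',((x[:2]-st['tool_pos'][:2])*100).round(2),'turn',near(x[2],a,np.pi)-a)
E
```

```text
w5 150 [(np.float64(57.5), [0.4109, -0.1513]), (np.float64(187.5), [0.4138, -0.0276]), (np.float64(316.5), [0.4167, 0.0951]), (np.float64(454.5), [0.4198, 0.2265])]
w5 180 [(np.float64(62.5), [0.4405, -0.1526]), (np.float64(190.5), [0.4434, -0.0272]), (np.float64(314.5), [0.4462, 0.0943]), (np.float64(448.5), [0.4493, 0.2256])]
w5 200 [(np.float64(66.5), [0.4612, -0.1529]), (np.float64(190.5), [0.4641, -0.029]), (np.float64(312.5), [0.4669, 0.093]), (np.float64(444.5), [0.47, 0.225])]
w7 150 [(np.float64(69.5), [0.4146, -0.1521]), (np.float64(192.5), [0.4175, -0.027]), (np.float64(311.5), [0.4203, 0.094]), (np.float64(441.5), [0.4234, 0.2262])]
w7 180 [(np.float64(74.5), [0.4461, -0.1531]), (np.float64(194.5), [0.4491, -0.0275]), (np.float64(310.5), [0.4519, 0.094]), (np.float64(436.5), [0.455, 0.226])]
w7 200 [(np.float64(78.5), [0.4683, -0.1531]), (np.float64(195.5), [0.4712, -0.0282]), (np.float64(308.5), [0.474, 0.0926]), (np.float64(432.5), [0.4771, 0.2251])]
t 23.05 tcp [0.6533 0.0831 0.1224] phi 1.2651 tilt [-0.0026 -0.0002] open 0.0655 grip 0.0 F [ 0.2 -0.6 -0.3] j7 2.59
nb [0.6539 0.0847 1.2404] 0.06362330249313222
diff [0.654  0.0833 1.2638] 0.06660541826445107
need cm [0.07 0.15] turn -0.024701215961130618
```

Emit:
jog_arm:
  series:
    - {"x": 0.07,"y": 0.1,"z": -4,"wx": 0,"wy": 0,"wz": -0.012}
    - {"x": 0.07,"y": 0.1,"z": -7,"wx": 0,"wy": 0,"wz": -0.012}
    - {"x": 0.07,"y": 0.1,"z": -9.5,"wx": 0,"wy": 0,"wz": -0.012}
    - {"x": 0.07,"y": 0.1,"z": -11,"wx": 0,"wy": 0,"wz": -0.012}
    - {"x": 0.07,"y": 0.1,"z": -11.7,"wx": 0,"wy": 0,"wz": -0.012}
    - {"x": 0.07,"y": 0.1,"z": -11.7,"wx": 0,"wy": 0,"wz": -0.012}
    - {"x": 0.07,"y": 0.1,"z": -11.7,"wx": 0,"wy": 0,"wz": -0.012}
    - {"x": 0.07,"y": 0.1,"z": -11.7,"wx": 0,"wy": 0,"wz": -0.012}
    - {"x": 0.07,"y": 0.1,"z": -11.7,"wx": 0,"wy": 0,"wz": -0.012}
    - {"x": 0.07,"y": 0.1,"z": -11.7,"wx": 0,"wy": 0,"wz": -0.012}

```text
t: 24.3
tool_pos: [0.6549, 0.0844, 0.0071]
tool_rot: [-1.844, 2.543, -0.0]
contact_force: [-0.4, -0.4, 0.8]
opening: 0.0656
grasp_force: 0.0
```

Emit:
jog_arm:
  series:
    - {"x": 0,"y": 0,"z": 0,"wx": 0,"wy": 0,"wz": 0}
    - {"x": 0,"y": 0,"z": 0,"wx": 0,"wy": 0,"wz": 0}
    - {"x": 0,"y": 0,"z": 0,"wx": 0,"wy": 0,"wz": 0}
    - {"x": 0,"y": 0,"z": 0,"wx": 0,"wy": 0,"wz": 0}
    - {"x": 0,"y": 0,"z": 0,"wx": 0,"wy": 0,"wz": 0}
    - {"x": 0,"y": 0,"z": 0,"wx": 0,"wy": 0,"wz": 0}
    - {"x": 0,"y": 0,"z": 0,"wx": 0,"wy": 0,"wz": 0}
    - {"x": 0,"y": 0,"z": 0,"wx": 0,"wy": 0,"wz": 0}
    - {"x": 0,"y": 0,"z": 0,"wx": 0,"wy": 0,"wz": 0}
    - {"x": 0,"y": 0,"z": 0,"wx": 0,"wy": 0,"wz": 0}
  gripper: 255
  newtons: 40

```text
t: 25.55
tool_pos: [0.655, 0.0844, 0.0072]
tool_rot: [-1.844, 2.543, -0.0]
contact_force: [0.3, -0.7, 5.5]
opening: 0.0408
grasp_force: 42.4
```

```bash
python3 - <<'E'
from h import *
tool()
E
```

```text
t 25.55 tcp [0.655  0.0844 0.0072] phi 1.2552 tilt [0.0005 0.0001] open 0.0408 grip 42.4 F [ 0.3 -0.7  5.5] j7 2.56
```

Converter gripped (40.8 mm). Carry it to the gap on the supply side.

Emit:
jog_arm:
  series:
    - {"x": 0,"y": 0,"z": 3,"wx": 0,"wy": 0,"wz": 0}
    - {"x": 0,"y": 0,"z": 7,"wx": 0,"wy": 0,"wz": -0.1}
    - {"x": -2,"y": 1,"z": 11,"wx": 0,"wy": 0,"wz": -0.25}
    - {"x": -5,"y": 2,"z": 13,"wx": 0,"wy": 0,"wz": -0.4}
    - {"x": -8.5,"y": 3,"z": 13,"wx": 0,"wy": 0,"wz": -0.55}
    - {"x": -12,"y": 4.5,"z": 13,"wx": 0,"wy": 0,"wz": -0.72}
    - {"x": -15.5,"y": 6,"z": 13,"wx": 0,"wy": 0,"wz": -0.89}
    - {"x": -19,"y": 7.5,"z": 12,"wx": 0,"wy": 0,"wz": -1.06}
    - {"x": -20.7,"y": 7.5,"z": 11,"wx": 0,"wy": 0,"wz": -1.2}
    - {"x": -20.7,"y": 7.5,"z": 11,"wx": 0,"wy": 0,"wz": -1.281}

```text
t: 26.8
tool_pos: [0.4445, 0.159, 0.1153]
tool_rot: [-0.043, -3.137, 0.003]
contact_force: [1.1, 0.1, -2.1]
opening: 0.0412
grasp_force: 41.6
```

Emit:
jog_arm:
  series:
    - {"x": 0,"y": 0,"z": -1,"wx": 0,"wy": 0,"wz": 0}
    - {"x": 0,"y": 0,"z": -4,"wx": 0,"wy": 0,"wz": 0}
    - {"x": 0,"y": 0,"z": -6,"wx": 0,"wy": 0,"wz": 0}
    - {"x": 0,"y": 0,"z": -6,"wx": 0,"wy": 0,"wz": 0}
    - {"x": 0,"y": 0,"z": -6,"wx": 0,"wy": 0,"wz": 0}
    - {"x": 0,"y": 0,"z": -6,"wx": 0,"wy": 0,"wz": 0}
    - {"x": 0,"y": 0,"z": -6,"wx": 0,"wy": 0,"wz": 0}
    - {"x": 0,"y": 0,"z": -6,"wx": 0,"wy": 0,"wz": 0}
    - {"x": 0,"y": 0,"z": -6,"wx": 0,"wy": 0,"wz": 0}
    - {"x": 0,"y": 0,"z": -6,"wx": 0,"wy": 0,"wz": 0}

```text
t: 28.05
tool_pos: [0.4478, 0.1594, 0.0569]
tool_rot: [0.04, 3.141, 0.0]
contact_force: [0.7, 0.4, -2.7]
opening: 0.0413
grasp_force: 41.5
```

```bash
python3 - <<'E'
from h import *
tool()
E
```

```text
t 28.05 tcp [0.4478 0.1594 0.0569] phi -0.0258 tilt [0. 0.] open 0.0413 grip 41.5 F [ 0.7  0.4 -2.7] j7 1.21
```

Emit:
jog_arm:
  series:
    - {"x": 0.06,"y": 0.04,"z": -2,"wx": 0,"wy": 0,"wz": 0}
    - {"x": 0.06,"y": 0.04,"z": -3.5,"wx": 0,"wy": 0,"wz": 0}
    - {"x": 0.06,"y": 0.04,"z": -4.4,"wx": 0,"wy": 0,"wz": 0}
    - {"x": 0.06,"y": 0.04,"z": -4.7,"wx": 0,"wy": 0,"wz": 0}
    - {"x": 0.06,"y": 0.04,"z": -4.85,"wx": 0,"wy": 0,"wz": 0}
    - {"x": 0.06,"y": 0.04,"z": -4.95,"wx": 0,"wy": 0,"wz": 0}
    - {"x": 0.06,"y": 0.04,"z": -4.95,"wx": 0,"wy": 0,"wz": 0}
    - {"x": 0.06,"y": 0.04,"z": -4.95,"wx": 0,"wy": 0,"wz": 0}
    - {"x": 0.06,"y": 0.04,"z": -4.95,"wx": 0,"wy": 0,"wz": 0}
    - {"x": 0.06,"y": 0.04,"z": -4.95,"wx": 0,"wy": 0,"wz": 0}

```text
t: 29.3
tool_pos: [0.4484, 0.1598, 0.0074]
tool_rot: [0.04, 3.141, 0.0]
contact_force: [-0.1, 1.4, -2.6]
opening: 0.0411
grasp_force: 41.6
```

Emit:
jog_arm:
  series:
    - {"x": 0,"y": 0,"z": 0,"wx": 0,"wy": 0,"wz": 0}
    - {"x": 0,"y": 0,"z": 0,"wx": 0,"wy": 0,"wz": 0}
    - {"x": 0,"y": 0,"z": 0,"wx": 0,"wy": 0,"wz": 0}
    - {"x": 0,"y": 0,"z": 0,"wx": 0,"wy": 0,"wz": 0}
    - {"x": 0,"y": 0,"z": 1,"wx": 0,"wy": 0,"wz": 0}
    - {"x": 0,"y": 0,"z": 4,"wx": 0,"wy": 0,"wz": 0}
    - {"x": 0,"y": 0,"z": 8,"wx": 0,"wy": 0,"wz": 0}
    - {"x": 0,"y": 0,"z": 12,"wx": 0,"wy": 0,"wz": 0}
    - {"x": 0,"y": 0,"z": 15,"wx": 0,"wy": 0,"wz": 0}
    - {"x": 0,"y": 0,"z": 15,"wx": 0,"wy": 0,"wz": 0}
  gripper: 70

```text
t: 30.55
tool_pos: [0.4499, 0.1605, 0.1601]
tool_rot: [0.041, 3.137, 0.005]
contact_force: [0.5, 0.3, 0.1]
opening: 0.0617
grasp_force: 0.0
```

```bash
python3 - <<'E'
from h import *
s=snap('wrist','w9');st,a=tool();print(mask_fit(s,(.08,.042,.026),[.4478,.1598,-.026]))
E
```

```text
t 30.6 tcp [0.4489 0.1601 0.1586] phi -0.0258 tilt [0.0023 0.0016] open 0.0618 grip 0.0 F [ 0.  -0.4  0.5] j7 1.15
(array([ 0.4478657 ,  0.15982479, -0.02680736]), np.float64(0.0842673831287102))
```

The converter is within a millimetre of its target. Now the shunt.

Emit:
jog_arm:
  series:
    - {"x": 2.5,"y": -5,"z": 0,"wx": 0,"wy": 0,"wz": -0.03}
    - {"x": 5,"y": -10,"z": 0,"wx": 0,"wy": 0,"wz": -0.06}
    - {"x": 7.5,"y": -15,"z": 0,"wx": 0,"wy": 0,"wz": -0.09}
    - {"x": 10,"y": -20,"z": 0,"wx": 0,"wy": 0,"wz": -0.12}
    - {"x": 12.5,"y": -25,"z": 0,"wx": 0,"wy": 0,"wz": -0.15}
    - {"x": 15,"y": -30,"z": 0,"wx": 0,"wy": 0,"wz": -0.18}
    - {"x": 17.5,"y": -35,"z": -1,"wx": 0,"wy": 0,"wz": -0.18}
    - {"x": 19.2,"y": -38.9,"z": -3,"wx": 0,"wy": 0,"wz": -0.18}
    - {"x": 19.2,"y": -38.9,"z": -3,"wx": 0,"wy": 0,"wz": -0.18}
    - {"x": 19.2,"y": -38.9,"z": -3,"wx": 0,"wy": 0,"wz": -0.18}

```text
t: 31.85
tool_pos: [0.6396, -0.2285, 0.126]
tool_rot: [-0.322, -3.122, -0.001]
contact_force: [-0.3, 0.8, 0.3]
opening: 0.062
grasp_force: 0.0
```

```bash
python3 - <<'E'
from h import *
s=snap('wrist','w10');st,a=tool()
x,f=mask_fit(s,(.085,.028,.025),[.6405,-.2284,-.207]);print('nb',x.round(4),f)
print('need cm',((x[:2]-st['tool_pos'][:2])*100).round(2),'turn',near(x[2],a,np.pi)-a)
E
```

```text
t 31.9 tcp [ 0.6401 -0.2277  0.1267] phi -0.2046 tilt [-0.0012  0.0013] open 0.062 grip 0.0 F [ 0.   0.6 -0.1] j7 1.83
nb [ 0.6398 -0.2272 -0.2207] 0.0761684240524366
need cm [-0.02  0.05] turn -0.016114174589864305
```

View pics/w10.png

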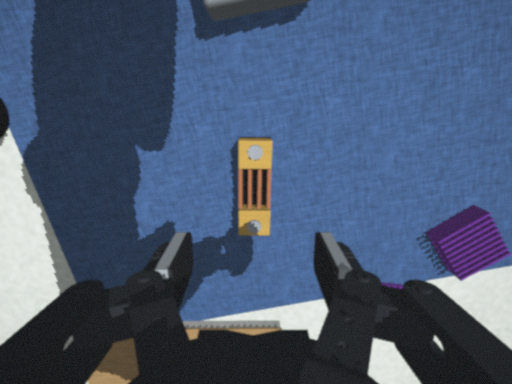

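The shunt lies upright in the picture at (255,187), parallel to the pads. Descend and grip.

Emit:
jog_arm:
  series:
    - {"x": 0,"y": 0.03,"z": -4,"wx": 0,"wy": 0,"wz": -0.01}
    - {"x": 0,"y": 0.03,"z": -7,"wx": 0,"wy": 0,"wz": -0.01}
    - {"x": 0,"y": 0.03,"z": -9.5,"wx": 0,"wy": 0,"wz": -0.01}
    - {"x": 0,"y": 0.03,"z": -11,"wx": 0,"wy": 0,"wz": -0.01}
    - {"x": 0,"y": 0.03,"z": -12,"wx": 0,"wy": 0,"wz": -0.01}
    - {"x": 0,"y": 0.03,"z": -12,"wx": 0,"wy": 0,"wz": -0.01}
    - {"x": 0,"y": 0.03,"z": -12,"wx": 0,"wy": 0,"wz": -0.01}
    - {"x": 0,"y": 0.03,"z": -12,"wx": 0,"wy": 0,"wz": -0.01}
    - {"x": 0,"y": 0.03,"z": -12,"wx": 0,"wy": 0,"wz": -0.01}
    - {"x": 0,"y": 0.03,"z": -12,"wx": 0,"wy": 0,"wz": -0.01}

```text
t: 33.15
tool_pos: [0.6405, -0.229, 0.0076]
tool_rot: [0.338, 3.123, 0.0]
contact_force: [-0.8, -0.4, 0.3]
opening: 0.0617
grasp_force: 0.0
```

Emit:
jog_arm:
  series:
    - {"x": 0,"y": 0,"z": 0,"wx": 0,"wy": 0,"wz": 0}
    - {"x": 0,"y": 0,"z": 0,"wx": 0,"wy": 0,"wz": 0}
    - {"x": 0,"y": 0,"z": 0,"wx": 0,"wy": 0,"wz": 0}
    - {"x": 0,"y": 0,"z": 0,"wx": 0,"wy": 0,"wz": 0}
    - {"x": 0,"y": 0,"z": 0,"wx": 0,"wy": 0,"wz": 0}
    - {"x": 0,"y": 0,"z": 0,"wx": 0,"wy": 0,"wz": 0}
    - {"x": 0,"y": 0,"z": 0,"wx": 0,"wy": 0,"wz": 0}
    - {"x": 0,"y": 0,"z": 0,"wx": 0,"wy": 0,"wz": 0}
    - {"x": 0,"y": 0,"z": 0,"wx": 0,"wy": 0,"wz": 0}
    - {"x": 0,"y": 0,"z": 0,"wx": 0,"wy": 0,"wz": 0}
  gripper: 255

```text
t: 34.4
tool_pos: [0.6406, -0.2289, 0.0076]
tool_rot: [0.338, 3.123, 0.0]
contact_force: [-0.1, -0.1, 5.2]
opening: 0.0269
grasp_force: 40.8
```

```bash
python3 - <<'E'
from h import *
tool()
E
```

```text
t 34.4 tcp [ 0.6406 -0.2289  0.0076] phi -0.2158 tilt [ 0.0004 -0.    ] open 0.0269 grip 40.8 F [-0.1 -0.1  5.2] j7 1.86
```

Emit:
jog_arm:
  series:
    - {"x": 0,"y": 0,"z": 3,"wx": 0,"wy": 0,"wz": 0}
    - {"x": 0,"y": 0,"z": 8,"wx": 0,"wy": 0,"wz": 0.04}
    - {"x": -2,"y": 3,"z": 12,"wx": 0,"wy": 0,"wz": 0.08}
    - {"x": -5,"y": 6,"z": 13,"wx": 0,"wy": 0,"wz": 0.12}
    - {"x": -8.5,"y": 9,"z": 13,"wx": 0,"wy": 0,"wz": 0.16}
    - {"x": -12,"y": 12,"z": 13,"wx": 0,"wy": 0,"wz": 0.19}
    - {"x": -16,"y": 13.9,"z": 13,"wx": 0,"wy": 0,"wz": 0.19}
    - {"x": -19.8,"y": 13.9,"z": 12,"wx": 0,"wy": 0,"wz": 0.19}
    - {"x": -19.9,"y": 13.9,"z": 9,"wx": 0,"wy": 0,"wz": 0.19}
    - {"x": -19.9,"y": 13.9,"z": 6,"wx": 0,"wy": 0,"wz": 0.19}

```text
t: 35.65
tool_pos: [0.4403, -0.0898, 0.0665]
tool_rot: [-0.04, -3.141, -0.0]
contact_force: [-0.8, -0.3, -1.5]
opening: 0.0269
grasp_force: 40.0
```

Emit:
jog_arm:
  series:
    - {"x": 0,"y": 0,"z": -1,"wx": 0,"wy": 0,"wz": 0}
    - {"x": 0,"y": 0,"z": -1,"wx": 0,"wy": 0,"wz": 0}
    - {"x": 0,"y": 0,"z": -1,"wx": 0,"wy": 0,"wz": 0}
    - {"x": 0,"y": 0,"z": -1,"wx": 0,"wy": 0,"wz": 0}
    - {"x": 0,"y": 0,"z": -1,"wx": 0,"wy": 0,"wz": 0}
    - {"x": 0,"y": 0,"z": -1,"wx": 0,"wy": 0,"wz": 0}
    - {"x": 0,"y": 0,"z": -1,"wx": 0,"wy": 0,"wz": 0}
    - {"x": 0,"y": 0,"z": -1,"wx": 0,"wy": 0,"wz": 0}
    - {"x": 0,"y": 0,"z": -1,"wx": 0,"wy": 0,"wz": 0}
    - {"x": 0,"y": 0,"z": -1,"wx": 0,"wy": 0,"wz": 0}

```text
t: 36.9
tool_pos: [0.4414, -0.0899, 0.0573]
tool_rot: [-0.041, -3.141, -0.0]
contact_force: [0.6, -0.1, -2.0]
opening: 0.0269
grasp_force: 40.0
```

```bash
python3 - <<'E'
from h import *
tool()
E
```

```text
t 36.9 tcp [ 0.4414 -0.0899  0.0573] phi -0.0258 tilt [-0.0001  0.0001] open 0.0269 grip 40.0 F [ 0.6 -0.1 -2. ] j7 1.82
```

Emit:
jog_arm:
  series:
    - {"x": 0.06,"y": 0,"z": -2,"wx": 0,"wy": 0,"wz": 0}
    - {"x": 0.06,"y": 0,"z": -3.5,"wx": 0,"wy": 0,"wz": 0}
    - {"x": 0.06,"y": 0,"z": -4.4,"wx": 0,"wy": 0,"wz": 0}
    - {"x": 0.06,"y": 0,"z": -4.7,"wx": 0,"wy": 0,"wz": 0}
    - {"x": 0.06,"y": 0,"z": -4.85,"wx": 0,"wy": 0,"wz": 0}
    - {"x": 0.06,"y": 0,"z": -4.95,"wx": 0,"wy": 0,"wz": 0}
    - {"x": 0.06,"y": 0,"z": -4.95,"wx": 0,"wy": 0,"wz": 0}
    - {"x": 0.06,"y": 0,"z": -4.95,"wx": 0,"wy": 0,"wz": 0}
    - {"x": 0.06,"y": 0,"z": -4.95,"wx": 0,"wy": 0,"wz": 0}
    - {"x": 0.06,"y": 0,"z": -4.95,"wx": 0,"wy": 0,"wz": 0}

```text
t: 38.15
tool_pos: [0.4421, -0.0899, 0.0079]
tool_rot: [0.041, 3.141, 0.0]
contact_force: [0.2, 0.2, -1.1]
opening: 0.0265
grasp_force: 40.0
```

Emit:
jog_arm:
  series:
    - {"x": 0,"y": 0,"z": 0,"wx": 0,"wy": 0,"wz": 0}
    - {"x": 0,"y": 0,"z": 0,"wx": 0,"wy": 0,"wz": 0}
    - {"x": 0,"y": 0,"z": 0,"wx": 0,"wy": 0,"wz": 0}
    - {"x": 0,"y": 0,"z": 0,"wx": 0,"wy": 0,"wz": 0}
    - {"x": 0,"y": 0,"z": 1,"wx": 0,"wy": 0,"wz": 0}
    - {"x": 0,"y": 0,"z": 4,"wx": 0,"wy": 0,"wz": 0}
    - {"x": 0,"y": 0,"z": 8,"wx": 0,"wy": 0,"wz": 0}
    - {"x": 0,"y": 0,"z": 12,"wx": 0,"wy": 0,"wz": 0}
    - {"x": 0,"y": 0,"z": 15,"wx": 0,"wy": 0,"wz": 0}
    - {"x": 0,"y": 0,"z": 15,"wx": 0,"wy": 0,"wz": 0}
  gripper: 120

```text
t: 39.4
tool_pos: [0.4436, -0.09, 0.1604]
tool_rot: [0.041, 3.136, 0.001]
contact_force: [0.3, -0.4, -1.0]
opening: 0.0455
grasp_force: 0.0
```

Emit:
jog_arm:
  series:
    - {"x": 0.5,"y": 5,"z": 3,"wx": 0,"wy": 0,"wz": 0}
    - {"x": 1,"y": 9,"z": 6,"wx": 0,"wy": 0,"wz": 0}
    - {"x": 2,"y": 12.5,"z": 9,"wx": 0,"wy": 0,"wz": 0}
    - {"x": 4,"y": 12.5,"z": 12,"wx": 0,"wy": 0,"wz": 0}
    - {"x": 6,"y": 12.5,"z": 15,"wx": 0,"wy": 0,"wz": 0}
    - {"x": 6,"y": 12.5,"z": 15,"wx": 0,"wy": 0,"wz": 0}
    - {"x": 6,"y": 12.5,"z": 15,"wx": 0,"wy": 0,"wz": 0}
    - {"x": 6,"y": 12.5,"z": 15,"wx": 0,"wy": 0,"wz": 0}
    - {"x": 6,"y": 12.5,"z": 15,"wx": 0,"wy": 0,"wz": 0}
    - {"x": 6,"y": 12.5,"z": 15,"wx": 0,"wy": 0,"wz": 0}

```text
t: 40.65
tool_pos: [0.5017, 0.035, 0.3076]
tool_rot: [-0.041, -3.141, 0.0]
contact_force: [0.7, -0.0, 0.4]
opening: 0.0451
grasp_force: 0.0
```

```bash
python3 - <<'E'
from h import *
s=snap('wrist','w11');tool()
for n,z,g in(('shunt',(.085,.028,.025),(.4413,-.09)),('conv',(.08,.042,.026),(.4478,.1598)),('sup',(.13,.082,.043),(.4506,.266)),('met',(.13,.082,.048),(.4374,-.1936))): print(n,*mask_fit(s,z,[*g,-.026]))
im=cv2.imread('pics/w11.png');cv2.imwrite('pics/w11b.png',cv2.resize(im,(800,600),interpolation=3))
E
```

```text
t 40.7 tcp [0.5018 0.0351 0.3077] phi -0.0258 tilt [-0.0004 -0.    ] open 0.0452 grip 0.0 F [ 0.4 -0.4  0.2] j7 1.39
shunt [ 0.44084644 -0.0901863  -0.02370935] 0.06725353843129546
conv [ 0.44723198  0.16073126 -0.02803555] 0.061082470381091644
sup [ 0.45044703  0.26588505 -0.02584779] 0.020058788015226557
met [ 0.43861036 -0.18530034 -0.04146029] 0.09936059611811678
```

View pics/w11b.png

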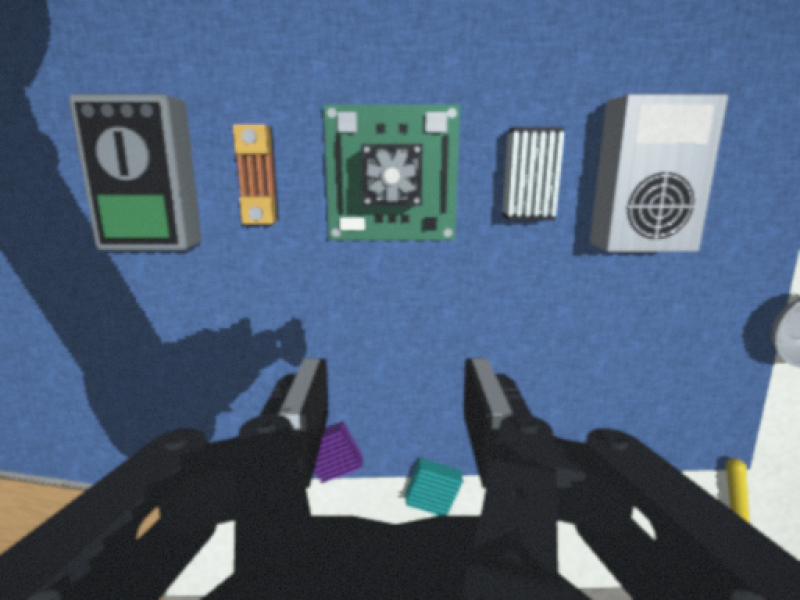

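All four parts are in place and released: the fan and heat sink stack at (391,175), the shunt at (255,174) and the converter at (534,173). The arm is clear.

```bash
python3 -c "
from plant import job;print(job.sign_off())"
```

```text
the job is handed in; nothing more can be done
None
```

The job is handed in at about 41 s. In order, the heat sink went on the processor and the fan on the heat sink; the converter and shunt, by the last camera fit, lie within about 1 mm of their midway points. All are released, and the screwdriver, spray can and dish were never approached.

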